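# Sort the painted bearing blocks into their dishes

## Robot

A 6-joint arm with a two-finger parallel gripper is mounted at the origin on the work surface. World frame = base frame: x ahead of the robot, y to its left, z up, the work surface at z = 0. Lengths are in mm, angles in rad, forces in N, time in s.
With the tool pointing down it reaches from about 350 to 775 mm from the base axis. Payload 7.3 kg.
Tool frame: the origin (TCP) lies on the centre line of the jaws, within the pads' length; the fingertips stand 17 mm ahead of it and the grasp point (between the pads) lies 2 mm behind it; z points along the fingers, y is the line along which they close (so a half turn about z gives the same grasp; the last joint's range is limited). The gripper opens to 92 mm and grips with 3 to 60 N. Pads are 19 mm wide; open, the fingers measure 130 mm over their backs; the gripper's body (75 mm by 190 mm) begins 47 mm behind the grasp point.
Start: joints at [-1.457, 0.342, 1.524, -0, 1.275, -0.146], TCP at [134.888, -507.396, 217.941] pointing down, gripper open.
Joint ranges: [-2.53, 2.53], [-0.77, 2.02], [0.04, 2.7], [-1, 4.14], [0.28, 2.66], [-3.11, 3.11]. Speed limits (rad/s): [2.57, 2.57, 3.14, 3.14, 3.14, 3.14].

## Interface

Orientations are given as [roll, pitch, yaw] about the fixed x, y, z axes, in that order (R = Rz(yaw) Ry(pitch) Rx(roll)).
In Python, from plant import bot gives the robot as it stands. The module is installed in compiled form; this text tells all that it offers.
- The arm moves only by the shell command python3 -m pendant 'ROWS'. ROWS is JSON, a list of rows, each a list of 3 entries, a list of its own where there are three numbers: the shift along the world's x, y, z as a fraction of full scale, then the turn, a rotation vector about the world's x, y, z as a fraction of full scale, then the opening, from -1 (shut) to 1 (fully open), so that 0 is half open. In form: [[[tx, ty, tz], [rx, ry, rz], claw], ...]. A call has exactly 10 rows; each row shifts and turns the commanded pose from where the row before left it; what a row does not reach is not made up. Full scale, the value 1, is 30 mm for a shift and 0.12 rad for a turn. A row lasts 1/12 s, in which the tool goes at most 41.7 mm and 7.16 degrees, less where a joint would pass 70% of its speed; a pose out of reach is approached as far as the arm can. A call with a number of a shift or a turn outside -1 to 1 is refused whole. A call with a gripper value outside its range is refused whole. The fingers move at their own pace and stop on an object; the grip force is fixed at half the most. Time passes only in rows, so rows that do not move let the fingers close, or fill a call up. It gives the time, the measured TCP pose, the force, the opening and the grip force at its end, in the units of the state.
- bot.get_obs(): the state, without advancing time (a new reading comes with each control period).
- bot.capture(name): name is "side" or "top"; returns the picture (480x640x3 uint8, blue, green, red); there is no depth.
- bot.camera_params(name): a dict with "fovy" (degrees; the focal length in pixels is half the picture's height over the tangent of half this angle, whatever the lens; pixels are square), "cx", "cy" (the principal point, pixels), "camera_from_world" (4x4, takes a point from world to camera coordinates). Camera axes: x right, y down, z forward; pixel columns grow to the right and rows downward; lengths in mm; the calibration is good to about 2 mm. A picture is of the moment at which its call begins. camera_params takes no time and is no camera call.
- bot.close_job(): hands the job in; it is judged then, once.
The state is a dict: "time": time; "joint_positions": joint angles; "dq": joint speeds; "tau": joint torques, N m; "tool_pos": TCP position; "tcp_rot": TCP orientation; "contact_force": force on the tool from outside, world axes, zero at the start; "moment": the same for the moment, N m; "grip_width": finger opening in mm; "finger_force": force on a finger pad.
Only numpy, scipy, OpenCV 4.12 (cv2) and the standard library are available. Lean on these libraries where they do the work, as an engineer would, in place of code of your own. Each camera call takes 0.05 s, during which the arm holds its last target. There are 200 camera calls.

## Task

Flip the toggle clamp's arm up and over, past upright until it stays back by itself, with the red bearing block still in the fixture, then lift that block out. Set each of the three painted bearing blocks upright and flat in the middle of the dish of its own colour, lowering it in and not dropping it. Leave the grey bearing block and the tin where they are.

Things in the scene. Friction and masses are not known exactly. Their poses are not given: they have to be found in the camera images.
- block_red_center (a point): Pillow-block bearing painted red, 0.35 kg: foot 70 mm long (x) x 30 wide (y) x 12 high, round-topped housing 44 mm long in the middle, 48 mm high overall, bore along y. Flat side faces 30 mm apart along y: grasp there from above. Point: on the bore axis, mid-width, 26 mm above the underside; z up. Starts in the fixture under the clamp arm, lengthwise, foot 12 mm above the bench.
- block_blue_center (a point): Pillow-block bearing painted blue, 0.35 kg: foot 70 mm long (x) x 30 wide (y) x 12 high, round-topped housing 44 mm long in the middle, 48 mm high overall, bore along y. Flat side faces 30 mm apart along y: grasp there from above. Point: on the bore axis, mid-width, 26 mm above the underside; z up. Stands loose on the bench.
- block_yellow_center (a point): Pillow-block bearing painted yellow, 0.35 kg: foot 70 mm long (x) x 30 wide (y) x 12 high, round-topped housing 44 mm long in the middle, 48 mm high overall, bore along y. Flat side faces 30 mm apart along y: grasp there from above. Point: on the bore axis, mid-width, 26 mm above the underside; z up. Stands loose on the bench.
- dish_red: Shallow round red dish, fixed; 106 mm across outside, 97 inside, rim 8 mm high, floor 3 mm thick: a bearing block fits in its middle at any yaw. Origin: centre of its underside, z up.
- dish_blue: Shallow round blue dish, fixed; 106 mm across outside, 97 inside, rim 8 mm high, floor 3 mm thick: a bearing block fits in its middle at any yaw. Origin: centre of its underside, z up.
- dish_yellow: Shallow round yellow dish, fixed; 106 mm across outside, 97 inside, rim 8 mm high, floor 3 mm thick: a bearing block fits in its middle at any yaw. Origin: centre of its underside, z up.
- fixture: Fixed drilling fixture with toggle clamp. Origin: underside of its 12 mm base plate, below the clamped block's middle; x from the arm's grip to its hinge, y along the hinge. Plate x -50 to 115, y -40 to 40 mm. Brass stops 7 mm high 3.5 mm beyond the foot's ends, sides free. Hinge axis at x 75, z 78 mm, between cheeks (x 65 to 95, 45 mm wide, top z 92).
- clamp_arm (a joint): Clamp arm angle: 0 level over the block, its pad on the block's top; 1.57 upright; stop at 2.25, leaning back. Grip: black sleeve 34 long, 18 wide (y), 14 thick, its middle 125 mm from the hinge: at 0 at fixture x -50, y 0, z 78 mm; swings up and over to +x. 1 N lifts it; let go below upright it falls shut, over 0.2 past upright it falls to the stop and stays.
- block_grey_center (a point): Pillow-block bearing painted plain grey, 0.35 kg: foot 70 mm long (x) x 30 wide (y) x 12 high, round-topped housing 44 mm long in the middle, 48 mm high overall, bore along y. Flat side faces 30 mm apart along y: grasp there from above. Point: on the bore axis, mid-width, 26 mm above the underside; z up. A spare; it stays where it is.
- tin: Round metal tin with a paper label, 64 mm across, 75 mm high, standing on the bench; stays where it is. Origin: centre of its underside.
Things that resemble listed ones, but are neither listed nor needed, are in the scene too. Of the things that look like the part that bears block_yellow_center, take the one that is farthest to the robot's left at the start.

How it is judged:
By the outcome, as a careful person would: the job done as asked, in the order asked, and still so for the second after the job is handed in, with the robot touching nothing.
It also fails if it takes over 104 s, if anything falls off the work surface, if the arm or the gripper's body presses on something with over 40 N, if the wrist force passes 120 N, or if a joint passes its speed limit or range.

## Working session

There is one attempt and no reset: what is moved stays moved. The work goes in short steps, Python scripts to look and compute and a shell command to move; the robot and the scene stay as the last step left them, time stands still between calls to the robot, and variables do not carry over. Pictures are saved under pics/ and viewed, at most 14 in all, crops included, and the job is handed in when it is done.

```bash
mkdir -p pics; python3 - <<'E'
from plant import bot
import cv2,numpy as np
for n in("top","side"):
    cv2.imwrite(f"pics/{n}0.png",bot.capture(n)); p=bot.camera_params(n); print(n,p["fovy"],p["cx"],p["cy"],np.round(p["camera_from_world"],4).tolist(), p.keys())
print(bot.get_obs())
E
```

```text
top 49.95809142162434 312.53317771677996 241.30028157651887 [[0.0047, -1.0, -0.0049, 80.7512], [-0.9912, -0.0041, -0.1326, 521.928], [0.1326, 0.0055, -0.9912, 1205.867], [0.0, 0.0, 0.0, 1.0]] dict_keys(['fovy', 'cx', 'cy', 'camera_from_world'])
side 49.30148646367729 315.7773214495512 234.01306696695724 [[-0.9147, -0.4042, -0.0053, 519.6129], [-0.2587, 0.5953, -0.7608, 136.9409], [0.3106, -0.6945, -0.649, 1007.8945], [0.0, 0.0, 0.0, 1.0]] dict_keys(['fovy', 'cx', 'cy', 'camera_from_world'])
{'time': 0.1, 'joint_positions': array([-1.45701701e+00,  3.42638139e-01,  1.52487040e+00, -2.10001210e-05,
        1.27539860e+00, -1.46011632e-01]), 'dq': array([-3.46889153e-04, -1.05097027e-03, -2.13300667e-03, -9.23249956e-05,
       -7.00824384e-04,  5.87471800e-04]), 'tau': array([ 9.60224606e-04, -4.32003200e+01, -2.44694102e+01,  7.17705977e-02,
        5.26014436e-02, -4.18698096e-05]), 'tool_pos': array([ 134.8300799 , -507.0274941 ,  217.34003637]), 'tcp_rot': array([-3.14028924e+00, -1.71379713e-04,  2.59796965e-01]), 'contact_force': array([-0.43694412,  0.23514124,  0.93544809]), 'moment': array([ 0.00046263,  0.03643423, -0.02210699]), 'finger_force': 0.0, 'grip_width': 91.45764988558676}
```

View pics/top0.png

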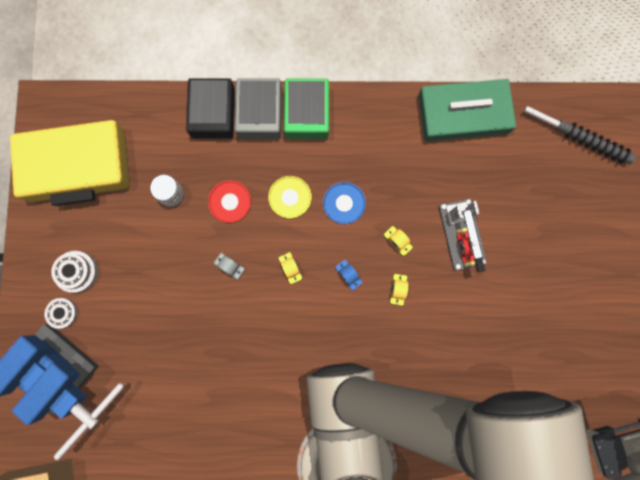

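View pics/side0.png

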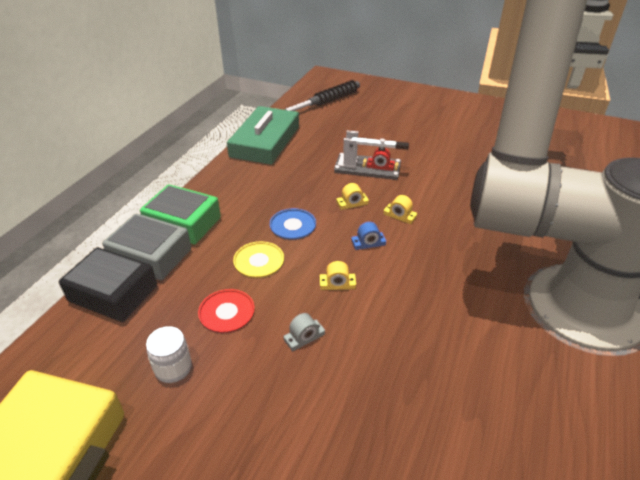

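The top view shows the dishes at red (230,201), yellow (290,197) and blue (344,203). The blocks are grey (229,266), yellow (290,268; the leftmost, so the target), blue (348,274) and decoy yellows (398,240) and (400,290). The fixture is around (465,235), with the black grip near (478,266) in its lower part. The side view agrees.

```bash
cat > h.py <<'E'
from plant import bot
import cv2,numpy as np
P={n:bot.camera_params(n) for n in("top","side")}
def ray(n,u,v):
    p=P[n]; f=240/np.tan(np.radians(p["fovy"]/2)); M=np.array(p["camera_from_world"])
    R,t=M[:3,:3],M[:3,3]; return -R.T@t, R.T@np.array([(u-p["cx"])/f,(v-p["cy"])/f,1])
def onz(n,u,v,z):
    o,d=ray(n,u,v); return o+d*(z-o[2])/d[2]
def tri(a,b):
    (o1,d1),(o2,d2)=ray("top",*a),ray("side",*b)
    s=np.linalg.lstsq(np.c_[d1,-d2],o2-o1,rcond=None)[0]
    p,q=o1+s[0]*d1,o2+s[1]*d2; return (p+q)/2,np.linalg.norm(p-q)
def proj(n,X):
    p=P[n]; f=240/np.tan(np.radians(p["fovy"]/2)); c=(np.array(p["camera_from_world"])@np.r_[X,1])[:3]
    return p["cx"]+f*c[0]/c[2],p["cy"]+f*c[1]/c[2]
HUE={"red":[(0,8),(172,180)],"yellow":[(20,34)],"blue":[(100,125)]}
def blobs(img,c,lo=40,hi=4000,smin=150,vmin=70):
    h=cv2.cvtColor(img,cv2.COLOR_BGR2HSV)
    m=sum(cv2.inRange(h,(a,smin,vmin),(b,255,255)) for a,b in HUE[c])
    m=cv2.morphologyEx(m,cv2.MORPH_CLOSE,np.ones((3,3)))
    out=[]
    for k in cv2.findContours(m,cv2.RETR_EXTERNAL,cv2.CHAIN_APPROX_NONE)[0]:
        a=cv2.contourArea(k)
        if lo<a<hi:
            mm=cv2.moments(k); out.append((a,mm["m10"]/a,mm["m01"]/a,k))
    return out
E
python3 - <<'E'
from h import *
for n in P:
    im=cv2.imread(f"pics/{n}0.png")
    for c in HUE:
        for a,u,v,k in blobs(im,c,smin=150 if c!="red" else 190):
            r=cv2.minAreaRect(k); b=cv2.boxPoints(r)
            z=6 if a>700 else 24
            w=np.array([onz(n,*q,z)[:2] for q in b]); e=w[1]-w[0],w[2]-w[1]; L=max(e,key=np.linalg.norm)
            print(n,c,int(a),round(u),round(v),"z",z,onz(n,u,v,z)[:2].round(),"sz",[round(np.linalg.norm(x)) for x in e],"axis",np.degrees(np.arctan2(L[1],L[0])).round() if n=="top" else "")
t=cv2.imread("pics/top0.png"); s=cv2.imread("pics/side0.png")
a=cv2.resize(t[190:300,425:505],None,fx=5,fy=5,interpolation=2); b=cv2.resize(s[120:190,325:415],None,fx=4.4,fy=4.4,interpolation=2)
o=np.zeros((550,800,3),np.uint8); o[:550,:400]=a; o[:308,402:402+396]=b
cv2.imwrite("pics/c0.png",o)
E
```

```text
top yellow 156 399 291 z 24 [ 405. -126.] sz [71, 40] axis -9.0
top yellow 84 292 274 z 24 [444. 132.] sz [34, 32] axis -63.0
top yellow 49 287 261 z 24 [475. 146.] sz [34, 23] axis -60.0
top yellow 261 399 239 z 24 [ 529. -127.] sz [41, 71] axis -138.0
top yellow 1397 289 197 z 6 [638. 142.] sz [108, 104] axis -90.0
top yellow 1378 89 170 z 6 [704. 648.] sz [298, 184] axis -81.0
top blue 351 63 403 z 24 [140. 664.] sz [53, 40] axis -38.0
top blue 1766 39 387 z 6 [172. 732.] sz [145, 90] axis -38.0
top blue 874 15 361 z 6 [233. 795.] sz [130, 52] axis -37.0
top blue 159 349 274 z 24 [444.  -4.] sz [27, 60] axis -143.0
top blue 1103 344 203 z 6 [623.   6.] sz [95, 94] axis -44.0
side yellow 1644 93 431 z 6 [686. 587.] sz [153, 235] axis 
side yellow 458 337 274 z 24 [461. 136.] sz [74, 76] axis 
side yellow 1387 258 259 z 6 [637. 143.] sz [110, 111] axis 
side yellow 318 402 207 z 24 [ 406. -127.] sz [92, 79] axis 
side yellow 300 350 195 z 24 [ 533. -122.] sz [88, 93] axis
```

View pics/c0.png

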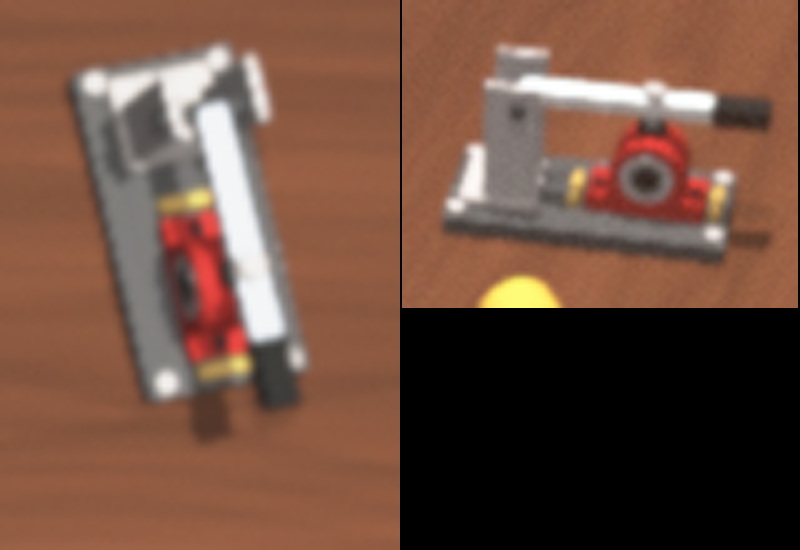

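The fixture crop shows plate corners at top-view pixels (440,205), (470.6,199), (485.6,262.4) and (454.6,269.6). The hinge is on the far side (+x), and the black sleeve sits over the near right end at about (480,265). Next I'll refine all the poses.

```bash
python3 - <<'E'
from h import *
t=cv2.imread("pics/top0.png"); s=cv2.imread("pics/side0.png")
c=[onz("top",u,v,12)[:2] for u,v in[(440,205),(470.6,199),(485.6,262.4),(454.6,269.6)]]
c=np.array(c); print("corners",c.round(),"sides",[round(np.linalg.norm(c[i]-c[i-1])) for i in range(4)])
d=(c[0]+c[1]-c[2]-c[3])/2; w=(c[0]+c[3]-c[1]-c[2])/2
y1=np.arctan2(d[1],d[0]); y2=np.arctan2(-w[0],w[1]); print("yaw",y1,y2)
m=c.mean(0); f=m-32.5*d/np.linalg.norm(d); print("fixture",f)
e=d/np.linalg.norm(d)
g=f-50*e; print("grip",g, "proj",proj("top",[*g,78]),proj("side",[*g,78]))
hb=cv2.cvtColor(t,cv2.COLOR_BGR2HSV)
for name,(u,v),hr in[("yellow",(290,268),(18,36)),("blue",(348,274),(95,130)),("grey",(229,266),None)]:
    x=slice(v-22,v+22),slice(u-20,u+20)
    if hr: k=cv2.inRange(hb[x],(hr[0],90,40),(hr[1],255,255))
    else: k=cv2.inRange(hb[x],(0,0,50),(180,75,255))
    k=cv2.morphologyEx(k,cv2.MORPH_CLOSE,np.ones((5,5)))
    kk=max(cv2.findContours(k,0,1)[0],key=cv2.contourArea)
    b=cv2.boxPoints(cv2.minAreaRect(kk))+[u-20,v-22]
    W=np.array([onz("top",*q,12)[:2] for q in b]); ee=[W[1]-W[0],W[2]-W[1]]; L=max(ee,key=np.linalg.norm)
    cc=b.mean(0); print(name,cv2.contourArea(kk),cc,onz("top",*cc,18)[:2].round(1),[round(np.linalg.norm(q)) for q in ee],"yaw",np.arctan2(L[1],L[0])%np.pi)
for n,im in(("top",t),("side",s)):
  for c in HUE:
    for a,u,v,k in blobs(im,c,400,3000,120,60):
        (u,v),ax,_=cv2.fitEllipse(k); print(n,c,int(a),(round(u,1),round(v,1)),onz(n,u,v,7)[:2].round(1))
E
```

```text
corners [[ 617. -232.]
 [ 632. -308.]
 [ 475. -339.]
 [ 457. -263.]] sides [163, 78, 160, 78]
yaw 0.19236600300678358 0.21565846321022483
fixture [ 512.99547432 -291.44668584]
grip [ 463.91774201 -301.0057753 ] proj (np.float64(478.80887432379404), np.float64(264.27021843474336)) (np.float64(402.1960663197054), np.float64(145.58677984623165))
yellow 424.5 [289.80000341 267.60000086] [459.2 138. ] [37, 77] yaw 0.47047767627402637
blue 328.0 [348.89192176 273.93559122] [444.5  -5.2] [35, 69] yaw 0.6496670108185185
grey 394.5 [228.88461304 265.92307687] [462.7 286. ] [36, 75] yaw 0.9919397934899421
top red 1540 (229.0, 200.9) [625.9 291.8]
top yellow 413 (399.2, 289.2) [ 408.8 -128. ]
top yellow 405 (289.8, 267.8) [459.6 138.6]
top yellow 1443 (289.4, 196.8) [637.  141.4]
top blue 1228 (343.9, 202.7) [622.4   5.6]
side red 419 (380.8, 159.5) [ 523.3 -327.1]
side yellow 459 (337.2, 276.2) [465.3 125. ]
side yellow 1389 (258.3, 258.9) [636.9 143.7]
side blue 907 (292.6, 223.7) [621.6   9.4]
```

The poses agree with each other: the predicted grip projects onto the black sleeve in both views, and the plate sides come out at 160 x 78. Now I'll move above the grip.

```bash
python3 -m pendant '[[[1,0.65,-0.1],[0,0,0],1],[[1,0.65,-0.1],[0,0,0],1],[[1,0.65,-0.1],[0,0,0],1],[[1,0.65,-0.1],[0,0,0],1],[[1,0.65,-0.1],[0,0,0],1],[[1,0.65,-0.1],[0,0,-0.25],1],[[1,0.65,-0.1],[0,0,-0.25],1],[[1,0.65,-0.1],[0,0,0],1],[[1,0.65,-0.1],[0,0,0],1],[[1,0.65,-0.1],[0,0,0],1]]'
python3 -m pendant '[[[0.3,0.1,-0.4],[0,0,0],1],[[0.3,0.1,-0.4],[0,0,0],1],[[0.3,0.1,-0.2],[0,0,0],1],[[0.03,0.05,0],[0,0,0],1],[[0,0,0],[0,0,0],1],[[0,0,0],[0,0,0],1],[[0,0,0],[0,0,0],1],[[0,0,0],[0,0,0],1],[[0,0,0],[0,0,0],1],[[0,0,0],[0,0,0],1]]'
python3 - <<'E'
from h import *
s=bot.capture("side"); t=bot.capture("top")
o=np.zeros((600,800,3),np.uint8); o[:600,:400]=cv2.resize(t[180:300,420:500],None,fx=5,fy=5); o[:480,400:]=cv2.resize(s[80:176,340:420],None,fx=5,fy=5)
cv2.imwrite("pics/c1.png",o)
p=bot.get_obs()["tool_pos"]; print(p,bot.get_obs()["tcp_rot"],tri((480.4,265),(402.3,145)))
E
```

```text
time: 0.93
tool_pos: [436.1, -311.0, 187.5]
tcp_rot: [-3.141, 0.0, 0.2]
contact_force: [0.2, -0.1, -0.0]
grip_width: 91.6
finger_force: 0.0
time: 1.77
tool_pos: [462.6, -302.3, 158.3]
tcp_rot: [3.141, -0.0, 0.199]
contact_force: [-0.2, 0.3, 0.3]
grip_width: 92.0
finger_force: 0.0
[ 462.70819828 -302.05819374  158.15513218] [ 3.14120805e+00 -2.25163782e-04  1.99507761e-01] (array([ 463.41870769, -304.41884181,   77.7882918 ]), np.float64(2.3646594534309306))
```

View pics/c1.png

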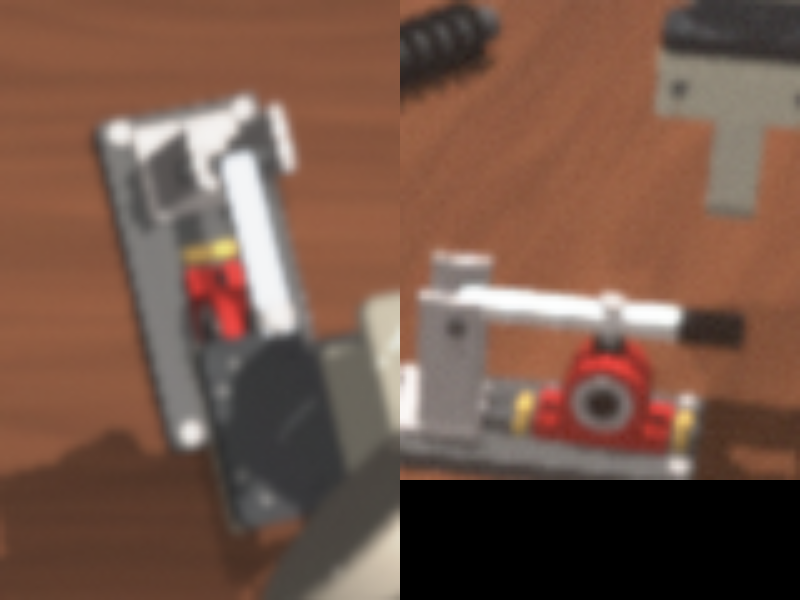

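The open gripper stands above the black sleeve, with its finger visible in the side crop around (735,165) and the sleeve around (712,328). Everything lines up, so I'll descend and close.

```bash
python3 -m pendant '[[[0.02,-0.03,-0.68],[0,0,0],1],[[0,0,-0.68],[0,0,0],1],[[0,0,-0.68],[0,0,0],1],[[0,0,-0.68],[0,0,0],1],[[0,0,0],[0,0,0],-1],[[0,0,0],[0,0,0],-1],[[0,0,0],[0,0,0],-1],[[0,0,0],[0,0,0],-1],[[0,0,0],[0,0,0],-1],[[0,0,0],[0,0,0],-1]]'
```

```text
time: 2.7
tool_pos: [463.8, -303.2, 77.4]
tcp_rot: [3.14, -0.001, 0.2]
contact_force: [-0.1, 1.0, 0.7]
grip_width: 56.6
finger_force: 0.0
```

```bash
python3 -m pendant '[[[0,0,0],[0,0,0],-1],[[0,0,0],[0,0,0],-1],[[0,0,0],[0,0,0],-1],[[0,0,0],[0,0,0],-1],[[0,0,0],[0,0,0],-1],[[0,0,0],[0,0,0],-1],[[0,0,0],[0,0,0],-1],[[0,0,0],[0,0,0],-1],[[0,0,0],[0,0,0],-1],[[0,0,0],[0,0,0],-1]]'
python3 - <<'E'
import numpy as np
th=np.linspace(0,2.0,21); x=75-125*np.cos(th); z=78+125*np.sin(th)
print(np.c_[np.diff(x)*np.cos(.2),np.diff(x)*np.sin(.2),np.diff(z)].round(1)/30)
E
```

```text
time: 3.53
tool_pos: [463.5, -302.9, 76.5]
tcp_rot: [3.141, -0.0, 0.2]
contact_force: [0.6, 0.3, 2.3]
grip_width: 0.7
finger_force: 0.9
[[ 0.02        0.00333333  0.41666667]
 [ 0.06        0.01333333  0.41333333]
 [ 0.1         0.02        0.40333333]
 [ 0.14        0.03        0.39      ]
 [ 0.17666667  0.03666667  0.37666667]
 [ 0.21333333  0.04333333  0.35666667]
 [ 0.24666667  0.05        0.33      ]
 [ 0.27666667  0.05666667  0.30333333]
 [ 0.30666667  0.06333333  0.27333333]
 [ 0.33333333  0.06666667  0.24333333]
 [ 0.35333333  0.07333333  0.20666667]
 [ 0.37333333  0.07666667  0.17      ]
 [ 0.38666667  0.08        0.13      ]
 [ 0.39666667  0.08        0.09      ]
 [ 0.40666667  0.08333333  0.05      ]
 [ 0.40666667  0.08333333  0.01      ]
 [ 0.40666667  0.08333333 -0.03333333]
 [ 0.4         0.08       -0.07333333]
 [ 0.39333333  0.08       -0.11333333]
 [ 0.38        0.07666667 -0.15333333]]
```

The fingers closed on nothing, so I'll look before going on.

```bash
python3 - <<'E'
from h import *
s=bot.capture("side"); t=bot.capture("top")
o=np.zeros((600,800,3),np.uint8); o[:600,:400]=cv2.resize(t[180:300,420:500],None,fx=5,fy=5); o[:600,400:]=cv2.resize(s[80:200,340:420],None,fx=5,fy=5)
cv2.imwrite("pics/c2.png",o); print(bot.get_obs())
E
```

```text
{'time': 3.6333, 'joint_positions': array([-7.17219093e-01,  5.42778944e-01,  1.62902884e+00, -5.96413713e-05,
        9.69402828e-01,  6.53832853e-01]), 'dq': array([ 0.00104298, -0.00095975, -0.00070088,  0.00169727,  0.00030725,
        0.00045892]), 'tau': array([-4.16209723e-02, -4.77284467e+01, -1.95298129e+01,  5.15913230e-02,
       -2.39912595e-02, -4.51036431e-05]), 'tool_pos': array([ 463.47952227, -302.8743802 ,   76.45965741]), 'tcp_rot': array([ 3.14125949e+00, -1.93324717e-04,  1.99778148e-01]), 'contact_force': array([-0.30396779, -0.22749635,  1.38421044]), 'moment': array([-0.03005566, -0.01761003,  0.01446852]), 'finger_force': 1.0299742337156204, 'grip_width': 0.07013521626846025}
```

View pics/c2.png

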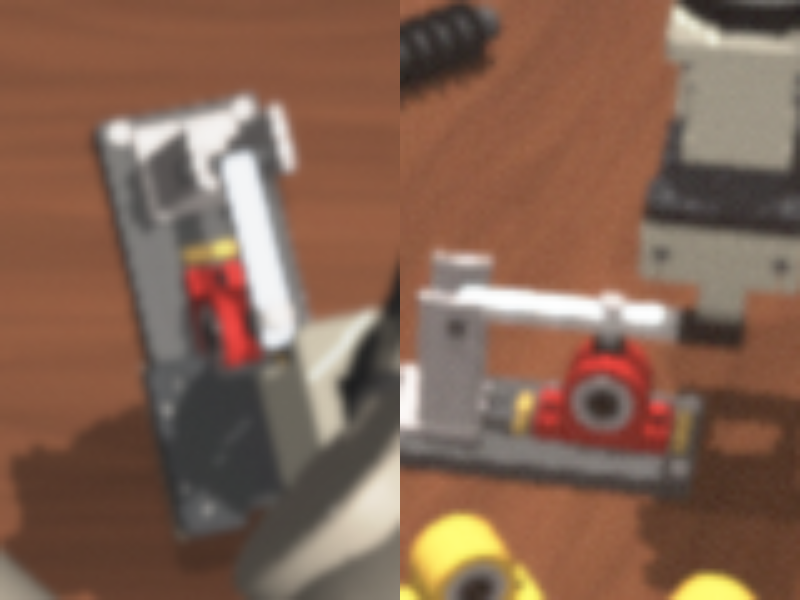

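```bash
python3 - <<'E'
from h import *
y=np.array([np.sin(.2),-np.cos(.2),0])
def c(X): u,v=proj("side",X); return round((u-340)*5+400),round((v-80)*5)
T=np.array([462.7,-302.1,158.2])
for k in(-46,-65,46): print("c1 tip",k,c(T+k*y-[0,0,17]),c(T+k*y))
T=np.array([463.5,-302.9,76.5])
for d in(17,8,0,-12,-45): print("c2",d,c(T-[0,0,d]))
E
```

```text
c1 tip -46 (719, 261) (723, 228)
c1 tip -65 (715, 280) (719, 248)
c1 tip 46 (735, 170) (739, 139)
c2 17 (709, 358)
c2 8 (711, 343)
c2 0 (713, 329)
c2 -12 (715, 308)
c2 -45 (722, 249)
```

The side view shows the fingers closed above the sleeve. In both c1 and c2 the tips appear about 25–33 mm higher than the stated tool geometry predicts. I'll calibrate this by probing gently down onto the sleeve, whose top is at z 85.

```bash
python3 -m pendant '[[[0,0,-0.02],[0,0,0],-1],[[0,0,-0.02],[0,0,0],-1],[[0,0,-0.02],[0,0,0],-1],[[0,0,-0.02],[0,0,0],-1],[[0,0,-0.02],[0,0,0],-1],[[0,0,-0.02],[0,0,0],-1],[[0,0,0],[0,0,0],-1],[[0,0,0],[0,0,0],-1],[[0,0,0],[0,0,0],-1],[[0,0,0],[0,0,0],-1]]'
```

```text
time: 4.47
tool_pos: [463.6, -303.0, 75.9]
tcp_rot: [3.14, -0.001, 0.2]
contact_force: [-7.0, 5.5, 26.9]
grip_width: 0.6
finger_force: 12.9
```

Contact came at a reported z of about 76, so the tips are really about 26 mm higher than stated, which matches the pictures. From here I use tip z = reported z + 9. I'll back off, open, and regrasp at reported z 50.

```bash
python3 -m pendant '[[[0,0,0.4],[0,0,0],-1],[[0,0,0.1],[0,0,0],0.2],[[0,0,0],[0,0,0],0.2],[[0,0,0],[0,0,0],0.2],[[0,0,0],[0,0,0],0.2],[[0,0,0],[0,0,0],0.2],[[0,0,0],[0,0,0],0.2],[[0,0,0],[0,0,0],0.2],[[0,0,0],[0,0,0],0.2],[[0,0,0],[0,0,0],0.2]]'
python3 -m pendant '[[[0,0,0],[0,0,0],0.2],[[0,0,-0.25],[0,0,0],0.2],[[0,0,-0.25],[0,0,0],0.2],[[0,0,-0.25],[0,0,0],0.2],[[0,0,-0.25],[0,0,0],0.2],[[0,0,-0.25],[0,0,0],-1],[[0,0,0],[0,0,0],-1],[[0,0,0],[0,0,0],-1],[[0,0,0],[0,0,0],-1],[[0,0,0],[0,0,0],-1]]'
```

```text
time: 5.3
tool_pos: [463.4, -302.8, 87.6]
tcp_rot: [-3.142, 0.0, 0.2]
contact_force: [-1.1, 0.1, -0.1]
grip_width: 53.5
finger_force: 0.0
time: 6.13
tool_pos: [463.6, -303.0, 50.6]
tcp_rot: [3.141, -0.0, 0.2]
contact_force: [-0.2, 0.2, -0.6]
grip_width: 26.1
finger_force: 0.0
```

```bash
python3 -m pendant '[[[0,0,0],[0,0,0],-1],[[0,0,0],[0,0,0],-1],[[0,0,0],[0,0,0],-1],[[0,0,0],[0,0,0],-1],[[0,0,0],[0,0,0],-1],[[0,0,0],[0,0,0],-1],[[0,0,0],[0,0,0],-1],[[0,0,0],[0,0,0],-1],[[0,0,0],[0,0,0],-1],[[0,0,0],[0,0,0],-1]]'
```

```text
time: 6.97
tool_pos: [463.6, -303.1, 50.6]
tcp_rot: [3.141, -0.0, 0.2]
contact_force: [-0.0, -1.0, 5.8]
grip_width: 17.6
finger_force: 30.0
```

The sleeve is gripped at 17.6 mm. Now I'll swing it over.

```bash
python3 -m pendant '[[[0.02,0,0.42],[0,0,0],-1],[[0.06,0.01,0.41],[0,0,0],-1],[[0.1,0.02,0.4],[0,0,0],-1],[[0.14,0.03,0.39],[0,0,0],-1],[[0.18,0.04,0.38],[0,0,0],-1],[[0.21,0.04,0.36],[0,0,0],-1],[[0.25,0.05,0.33],[0,0,0],-1],[[0.28,0.06,0.3],[0,0,0],-1],[[0.31,0.06,0.27],[0,0,0],-1],[[0.33,0.07,0.24],[0,0,0],-1]]'
```

```text
time: 7.8
tool_pos: [518.0, -291.8, 154.8]
tcp_rot: [-3.141, 0.005, 0.2]
contact_force: [-3.9, -4.7, -0.1]
grip_width: 17.7
finger_force: 30.0
```

```bash
python3 -m pendant '[[[0.35,0.07,0.21],[0,0,0],-1],[[0.37,0.08,0.17],[0,0,0],-1],[[0.39,0.08,0.13],[0,0,0],-1],[[0.4,0.08,0.09],[0,0,0],-1],[[0.41,0.08,0.05],[0,0,0],-1],[[0.41,0.08,0.01],[0,0,0],-1],[[0.41,0.08,-0.03],[0,0,0],-1],[[0.4,0.08,-0.07],[0,0,0],-1],[[0.39,0.08,-0.11],[0,0,0],-1],[[0.38,0.08,-0.15],[0,0,0],-1]]'
```

```text
time: 8.63
tool_pos: [638.3, -267.1, 166.3]
tcp_rot: [3.14, -0.002, 0.2]
contact_force: [1.0, 1.0, 11.5]
grip_width: 17.5
finger_force: 30.0
```

```bash
python3 -m pendant '[[[0,0,0],[0,0,0],0.6],[[0,0,0],[0,0,0],0.6],[[0,0,0],[0,0,0],0.6],[[0,0,0],[0,0,0],0.6],[[0,0,0],[0,0,0],0.6],[[0,0,0],[0,0,0],0.6],[[0,0,0.6],[0,0,0],0.6],[[0,0,0.7],[0,0,0],0.6],[[0,0,0.7],[0,0,0],0.6],[[0,0,0.3],[0,0,0],0.6]]'
python3 - <<'E'
from h import *
s=bot.capture("side"); t=bot.capture("top")
o=np.zeros((600,800,3),np.uint8); o[:600,:400]=cv2.resize(t[150:300,405:505],None,fx=4,fy=4); o[:480,400:]=cv2.resize(s[70:190,320:420],None,fx=4,fy=4)
cv2.imwrite("pics/c3.png",o)
E
```

```text
time: 9.47
tool_pos: [637.7, -268.3, 236.6]
tcp_rot: [3.139, -0.003, 0.2]
contact_force: [1.5, -0.5, 0.7]
grip_width: 73.0
finger_force: 0.0
```

View pics/c3.png

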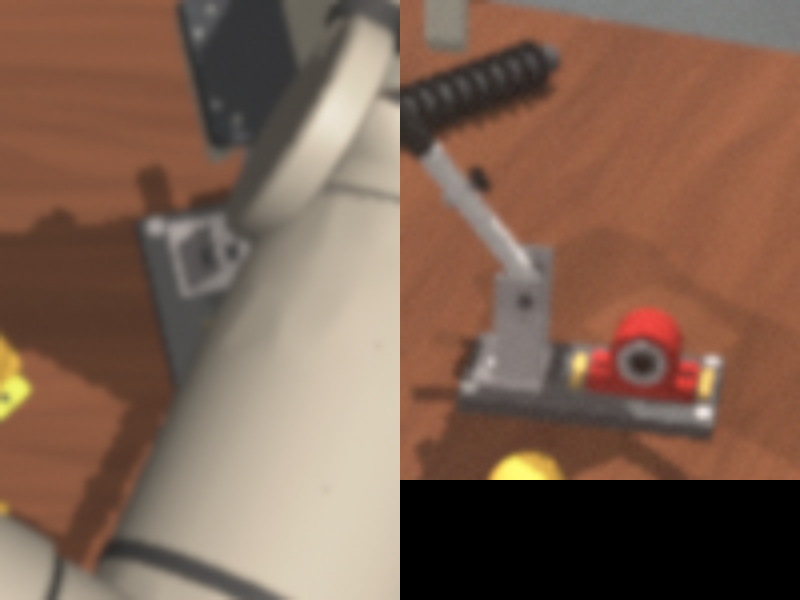

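The clamp arm now leans back by itself (side crop, from (525,270) up to (420,145)), and the red block is still in the fixture with its bore at (642,360). Next I'll pick the red block.

```bash
python3 -m pendant '[[[-0.7,-0.13,0],[0,0,0],0.6],[[-0.7,-0.13,0],[0,0,0],0.6],[[-0.7,-0.13,0],[0,0,0],0.6],[[-0.7,-0.13,0],[0,0,0],0.6],[[-0.7,-0.13,0],[0,0,0],0.6],[[-0.66,-0.13,0],[0,0,0],0.6],[[0,0,-0.9],[0,0,0],0.6],[[0,0,-0.9],[0,0,0],0.6],[[0,0,-0.9],[0,0,0],0.6],[[0,0,-0.9],[0,0,0],0.6]]'
python3 - <<'E'
from h import *
s=bot.capture("side")
o=cv2.resize(s[60:185,330:430],None,fx=4.8,fy=4.8)
cv2.imwrite("pics/c4.png",o); print(bot.get_obs()["tool_pos"])
for z in(0,38): print(proj("side",[513-3,-292+14.7,38]))
E
```

```text
time: 10.4
tool_pos: [511.1, -290.6, 122.8]
tcp_rot: [-3.14, 0.001, 0.199]
contact_force: [1.2, 0.4, -0.2]
grip_width: 73.5
finger_force: 0.0
[ 508.5827015  -288.60790947  116.9772015 ]
(np.float64(380.4595432753648), np.float64(159.95199427138493))
(np.float64(380.4595432753648), np.float64(159.95199427138493))
```

View pics/c4.png

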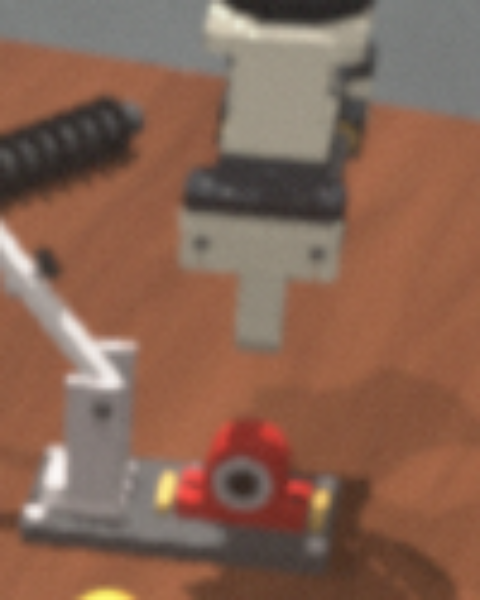

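The bore in the picture matches the prediction to 0.1 px, so the block is at (513,-292). I'll let the arm settle, then descend to check the reading.

```bash
python3 -m pendant '[[[0,0,0],[0,0,0],0.6],[[0,0,0],[0,0,0],0.6],[[0,0,-0.5],[0,0,0],0.6],[[0,0,-0.5],[0,0,0],0.6],[[0,0,-0.5],[0,0,0],0.6],[[0,0,-0.5],[0,0,0],0.6],[[0,0,0],[0,0,0],0.6],[[0,0,0],[0,0,0],0.6],[[0,0,0],[0,0,0],0.6],[[0,0,0],[0,0,0],0.6]]'
```

```text
time: 11.28
tool_pos: [513.2, -291.8, 67.0]
tcp_rot: [3.139, -0.002, 0.2]
contact_force: [0.6, -0.4, 0.1]
grip_width: 73.3
finger_force: 0.0
```

```bash
python3 -m pendant '[[[0,0,-0.5],[0,0,0],0.6],[[0,0,-0.5],[0,0,0],0.6],[[0,0,-0.4],[0,0,0],0.6],[[0,0,-0.33],[0,0,0],0.6],[[0,0,0],[0,0,0],-1],[[0,0,0],[0,0,0],-1],[[0,0,0],[0,0,0],-1],[[0,0,0],[0,0,0],-1],[[0,0,0],[0,0,0],-1],[[0,0,0],[0,0,0],-1]]'
python3 -m pendant '[[[0,0,0],[0,0,0],-1],[[0,0,0],[0,0,0],-1],[[0,0,0],[0,0,0],-1],[[0,0,0],[0,0,0],-1],[[0,0,0],[0,0,0],-1],[[0,0,0],[0,0,0],-1],[[0,0,0.1],[0,0,0],-1],[[0,0,0.3],[0,0,0],-1],[[0,0,0.5],[0,0,0],-1],[[0,0,0.8],[0,0,0],-1]]'
```

```text
time: 12.12
tool_pos: [512.6, -291.3, 13.9]
tcp_rot: [3.141, -0.001, 0.2]
contact_force: [1.2, 0.1, 0.0]
grip_width: 38.3
finger_force: 0.0
time: 12.95
tool_pos: [510.7, -290.1, 62.7]
tcp_rot: [-3.138, 0.004, 0.2]
contact_force: [0.4, 0.6, -4.0]
grip_width: 30.2
finger_force: 29.8
```

The red block is held at 30.2 mm. I'll lift it and carry it to the red dish at (626,293), yawing by about 0.8 to keep the gripper body away from the tin.

```bash
python3 -m pendant '[[[0,0,1],[0,0,0],-1],[[0,0,1],[0,0,0],-1],[[0.1,0.5,0],[0,0,0.34],-1],[[0.2,1,0],[0,0,0.34],-1],[[0.2,1,0],[0,0,0.34],-1],[[0.2,1,0],[0,0,0.34],-1],[[0.2,1,0],[0,0,0.34],-1],[[0.2,1,0],[0,0,0.34],-1],[[0.2,1,0],[0,0,0.34],-1],[[0.2,1,0],[0,0,0.34],-1]]'
python3 -m pendant '[[[0.2,1,0],[0,0,0.34],-1],[[0.2,1,0],[0,0,0.34],-1],[[0.2,1,0],[0,0,0.34],-1],[[0.2,1,0],[0,0,0.34],-1],[[0.2,1,0],[0,0,0.34],-1],[[0.2,1,0],[0,0,0.34],-1],[[0.2,1,0],[0,0,0.34],-1],[[0.2,1,0],[0,0,0.34],-1],[[0.2,1,0],[0,0,0.34],-1],[[0.2,1,0],[0,0,0.34],-1]]'
python3 -m pendant '[[[0.09,1,0],[0,0,0.34],-1],[[0,0.95,0],[0,0,0],-1],[[0,0,-0.5],[0,0,0],-1],[[0,0,-0.5],[0,0,0],-1],[[0,0,0],[0,0,0],-1],[[0,0,0],[0,0,0],-1],[[0,0,0],[0,0,0],-1],[[0,0,0],[0,0,0],-1],[[0,0,0],[0,0,0],-1],[[0,0,0],[0,0,0],-1]]'
python3 - <<'E'
from h import *
t=bot.capture("top"); s=bot.capture("side")
o=np.zeros((600,800,3),np.uint8); o[:,:400]=cv2.resize(t[140:290,190:290],None,fx=4,fy=4); o[:520,400:]=cv2.resize(s[240:370,150:250],None,fx=4,fy=4)
cv2.imwrite("pics/c5.png",o); print(bot.get_obs()["tool_pos"])
E
```

```text
time: 13.78
tool_pos: [556.6, -64.0, 123.6]
tcp_rot: [-3.14, 0.001, 0.529]
contact_force: [0.2, 0.4, -3.2]
grip_width: 29.7
finger_force: 29.8
time: 14.62
tool_pos: [616.4, 235.7, 123.2]
tcp_rot: [-3.14, 0.002, 0.937]
contact_force: [0.9, -0.3, -3.4]
grip_width: 29.9
finger_force: 29.8
time: 15.45
tool_pos: [620.4, 292.2, 95.2]
tcp_rot: [3.141, -0.001, 0.975]
contact_force: [0.3, 0.1, -4.1]
grip_width: 30.1
finger_force: 29.8
[620.22179402 292.26446831  94.89836198]
```

View pics/c5.png

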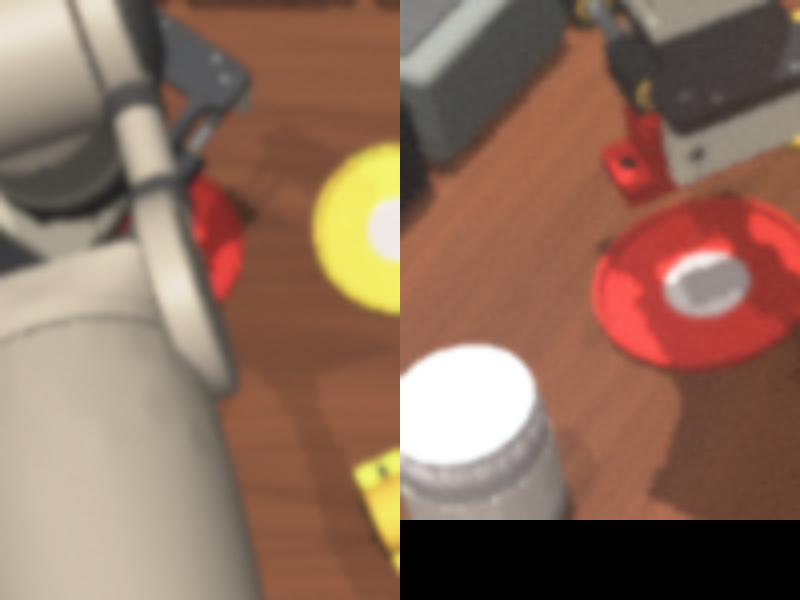

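The dish centre disc shows at side pixel (226,311), and the block hangs beyond and above it. I'll correct x by +5.5 and lower.

```bash
python3 -c "
from h import *
print(onz('side',226.3,311.2,3),onz('top',229.0,200.9,7))"
python3 -m pendant '[[[0.19,0.02,0],[0,0,0],-1],[[0,0,-0.5],[0,0,0],-1],[[0,0,-0.5],[0,0,0],-1],[[0,0,-0.5],[0,0,0],-1],[[0,0,-0.5],[0,0,0],-1],[[0,0,-0.4],[0,0,0],-1],[[0,0,-0.2],[0,0,0],-1],[[0,0,-0.1],[0,0,0],-1],[[0,0,0],[0,0,0],-1],[[0,0,0],[0,0,0],-1]]'
```

```text
[625.23929617 292.64264466   3.        ] [626.00860467 291.81762699   7.        ]
time: 16.38
tool_pos: [626.3, 293.2, 14.1]
tcp_rot: [3.141, -0.001, 0.975]
contact_force: [0.2, -0.3, -4.3]
grip_width: 29.6
finger_force: 29.8
```

```bash
python3 -m pendant '[[[0,0,-0.05],[0,0,0],-1],[[0,0,-0.05],[0,0,0],-1],[[0,0,-0.04],[0,0,0],-1],[[0,0,-0.03],[0,0,0],-1],[[0,0,-0.02],[0,0,0],-1],[[0,0,-0.02],[0,0,0],-1],[[0,0,-0.02],[0,0,0],-1],[[0,0,-0.01],[0,0,0],-1],[[0,0,0],[0,0,0],-1],[[0,0,0],[0,0,0],-1]]'
```

```text
time: 17.22
tool_pos: [625.7, 293.0, 6.1]
tcp_rot: [3.141, 0.0, 0.975]
contact_force: [0.0, -0.1, -4.4]
grip_width: 29.7
finger_force: 29.8
```

```bash
python3 -m pendant '[[[0,0,-0.01],[0,0,0],-1],[[0,0,-0.01],[0,0,0],-1],[[0,0,-0.01],[0,0,0],-1],[[0,0,-0.01],[0,0,0],-1],[[0,0,-0.01],[0,0,0],-1],[[0,0,-0.01],[0,0,0],-1],[[0,0,0],[0,0,0],-1],[[0,0,0],[0,0,0],-1],[[0,0,0],[0,0,0],-1],[[0,0,0],[0,0,0],-1]]'
```

```text
time: 18.05
tool_pos: [625.7, 293.0, 4.7]
tcp_rot: [3.141, -0.0, 0.975]
contact_force: [-2.1, -1.6, 0.9]
grip_width: 30.0
finger_force: 29.8
```

The block has touched the dish floor (the -4.4 N load has gone). I'll release, rise, and go to the yellow block.

```bash
python3 -m pendant '[[[0,0,0],[0,0,0],0.5],[[0,0,0],[0,0,0],0.5],[[0,0,0],[0,0,0],0.5],[[0,0,0],[0,0,0],0.5],[[0,0,0],[0,0,0],0.5],[[0,0,0],[0,0,0],0.5],[[0,0,0.5],[0,0,0],0.5],[[0,0,0.8],[0,0,0],0.5],[[0,0,0.8],[0,0,0],0.5],[[0,0,0.9],[0,0,0],0.5]]'
python3 -m pendant '[[[-0.55,-0.52,0],[0,0,-0.44],0.6],[[-0.55,-0.52,0],[0,0,-0.44],0.6],[[-0.55,-0.52,0],[0,0,-0.44],0.6],[[-0.55,-0.52,0],[0,0,-0.44],0.6],[[-0.55,-0.52,0],[0,0,-0.44],0.6],[[-0.55,-0.52,0],[0,0,-0.44],0.6],[[-0.55,-0.52,0],[0,0,-0.44],0.6],[[-0.55,-0.52,0],[0,0,-0.44],0.6],[[-0.55,-0.52,0],[0,0,-0.44],0.6],[[-0.55,-0.52,0],[0,0,-0.44],0.6]]'
python3 -m pendant '[[[0,0,0],[0,0,0],0.6],[[0,0,0],[0,0,0],0.6],[[0,0,-0.3],[0,0,0],0.6],[[0,0,-0.4],[0,0,0],0.6],[[0,0,-0.4],[0,0,0],0.6],[[0,0,0],[0,0,0],0.6],[[0,0,0],[0,0,0],0.6],[[0,0,0],[0,0,0],0.6],[[0,0,0],[0,0,0],0.6],[[0,0,0],[0,0,0],0.6]]'
python3 - <<'E'
from h import *
t=bot.capture("top"); s=bot.capture("side")
o=np.zeros((600,800,3),np.uint8); o[:,:400]=cv2.resize(t[170:320,190:290],None,fx=4,fy=4); o[:,400:480]=0
o[:600,400:800]=cv2.resize(s[200:350,190:390],(400,300)).repeat(1,0) if 0 else cv2.resize(s[190:370,250:370],(400,600))
cv2.imwrite("pics/c6.png",o); cv2.imwrite("pics/s6.png",s); cv2.imwrite("pics/t6.png",t)
for a,u,v,k in blobs(s,"red",200,3000,150,60): print(a,u,v,cv2.boundingRect(k))
E
```

```text
time: 18.88
tool_pos: [625.2, 292.8, 94.5]
tcp_rot: [-3.141, 0.001, 0.975]
contact_force: [0.3, -0.5, -0.5]
grip_width: 68.8
finger_force: 0.0
time: 19.72
tool_pos: [460.0, 136.4, 94.5]
tcp_rot: [3.141, -0.001, 0.444]
contact_force: [0.3, -1.4, -0.5]
grip_width: 73.7
finger_force: 0.0
time: 20.55
tool_pos: [461.2, 137.2, 61.8]
tcp_rot: [3.141, -0.001, 0.447]
contact_force: [0.1, 0.1, -0.3]
grip_width: 73.5
finger_force: 0.0
1960.0 226.04804421768705 310.06215986394557 (197, 288, 58, 46)
```

View pics/s6.png

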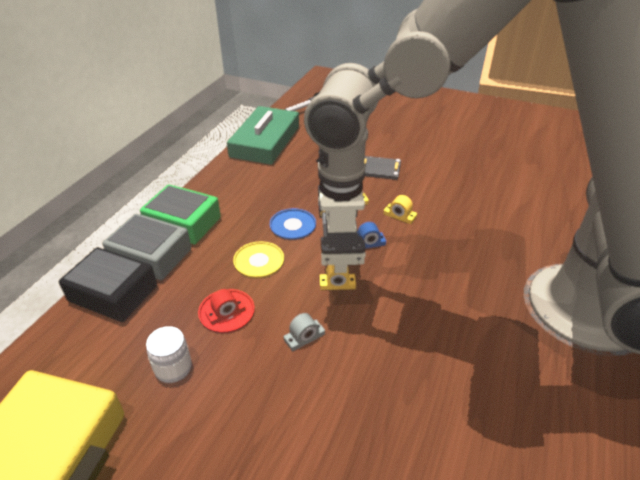

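The red block stands upright in the middle of its dish at about (226,308), and the gripper is over the left yellow block at about (338,280). I'll descend and grasp.

```bash
python3 -m pendant '[[[-0.05,0.03,-0.5],[0,0,0.1],0.6],[[0,0,-0.5],[0,0,0],0.6],[[0,0,-0.5],[0,0,0],0.6],[[0,0,-0.35],[0,0,0],0.6],[[0,0,-0.1],[0,0,0],0.6],[[0,0,0],[0,0,0],-1],[[0,0,0],[0,0,0],-1],[[0,0,0],[0,0,0],-1],[[0,0,0],[0,0,0],-1],[[0,0,0],[0,0,0],-1]]'
python3 -m pendant '[[[0,0,0],[0,0,0],-1],[[0,0,0],[0,0,0],-1],[[0,0,0],[0,0,0],-1],[[0,0,0],[0,0,0],-1],[[0,0,0],[0,0,0],-1],[[0,0,0],[0,0,0],-1],[[0,0,0],[0,0,0],-1],[[0,0,0],[0,0,0],-1],[[0,0,0],[0,0,0],-1],[[0,0,0],[0,0,0],-1]]'
```

```text
time: 21.48
tool_pos: [459.6, 138.0, 3.4]
tcp_rot: [3.141, -0.001, 0.459]
contact_force: [0.1, -1.4, 0.5]
grip_width: 44.9
finger_force: 0.0
time: 22.32
tool_pos: [459.7, 137.8, 3.2]
tcp_rot: [3.141, -0.001, 0.459]
contact_force: [1.6, -2.3, 4.5]
grip_width: 30.2
finger_force: 30.0
```

```bash
python3 -m pendant '[[[0,0,0.3],[0,0,0],-1],[[0,0,1],[0,0,0],-1],[[0,0,1],[0,0,0],-1],[[0.98,0.02,0],[0,0,0],-1],[[0.98,0.02,0],[0,0,0],-1],[[0.98,0.02,0],[0,0,0],-1],[[0.98,0.03,0],[0,0,0],-1],[[0.98,0.03,0],[0,0,0],-1],[[1,0.03,0],[0,0,0],-1],[[0,0,0],[0,0,0],-1]]'
python3 -m pendant '[[[0,0,0],[0,0,0],-1],[[0,0,0],[0,0,0],-1],[[0,0,-0.5],[0,0,0],-1],[[0,0,-0.5],[0,0,0],-1],[[0,0,-0.5],[0,0,0],-1],[[0,0,-0.3],[0,0,0],-1],[[0,0,0],[0,0,0],-1],[[0,0,0],[0,0,0],-1],[[0,0,0],[0,0,0],-1],[[0,0,0],[0,0,0],-1]]'
```

```text
time: 23.15
tool_pos: [640.2, 142.3, 70.9]
tcp_rot: [3.141, -0.002, 0.458]
contact_force: [-1.1, -0.6, -4.0]
grip_width: 30.0
finger_force: 30.0
time: 23.98
tool_pos: [636.8, 142.5, 19.1]
tcp_rot: [3.141, -0.002, 0.459]
contact_force: [0.3, 0.2, -4.4]
grip_width: 29.9
finger_force: 30.0
```

Lowering to a reported z of about 7, then slowly until it touches.

```bash
python3 -m pendant '[[[0,0,-0.1],[0,0,0],-1],[[0,0,-0.1],[0,0,0],-1],[[0,0,-0.07],[0,0,0],-1],[[0,0,-0.05],[0,0,0],-1],[[0,0,-0.04],[0,0,0],-1],[[0,0,-0.03],[0,0,0],-1],[[0,0,-0.02],[0,0,0],-1],[[0,0,-0.02],[0,0,0],-1],[[0,0,0],[0,0,0],-1],[[0,0,0],[0,0,0],-1]]'
```

```text
time: 24.82
tool_pos: [636.1, 142.4, 6.2]
tcp_rot: [3.141, -0.0, 0.459]
contact_force: [-4.5, -0.7, 6.0]
grip_width: 29.8
finger_force: 30.0
```

```bash
python3 -m pendant '[[[0,0,0],[0,0,0],0.5],[[0,0,0],[0,0,0],0.5],[[0,0,0],[0,0,0],0.5],[[0,0,0],[0,0,0],0.5],[[0,0,0],[0,0,0],0.5],[[0,0,0],[0,0,0],0.5],[[0,0,0.5],[0,0,0],0.5],[[0,0,0.8],[0,0,0],0.5],[[0,0,0.8],[0,0,0],0.5],[[0,0,0.7],[0,0,0],0.5]]'
python3 -m pendant '[[[-0.64,-0.49,0],[0,0,0.16],0.6],[[-0.64,-0.49,0],[0,0,0.16],0.6],[[-0.64,-0.49,0],[0,0,0.16],0.6],[[-0.64,-0.49,0],[0,0,0.16],0.6],[[-0.64,-0.49,0],[0,0,0.16],0.6],[[-0.64,-0.49,0],[0,0,0.16],0.6],[[-0.64,-0.49,0],[0,0,0.16],0.6],[[-0.64,-0.49,0],[0,0,0.16],0.6],[[-0.64,-0.49,0],[0,0,0.16],0.6],[[-0.64,-0.49,0],[0,0,0.16],0.6]]'
python3 -m pendant '[[[0,0,0],[0,0,0],0.6],[[0,0,0],[0,0,0],0.6],[[0,0,-0.3],[0,0,0],0.6],[[0,0,-0.3],[0,0,0],0.6],[[0,0,-0.3],[0,0,0],0.6],[[0,0,0],[0,0,0],0.6],[[0,0,0],[0,0,0],0.6],[[0,0,0],[0,0,0],0.6],[[0,0,0],[0,0,0],0.6],[[0,0,0],[0,0,0],0.6]]'
python3 - <<'E'
from h import *
s=bot.capture("side"); s0=cv2.imread("pics/side0.png")
o=np.zeros((600,800,3),np.uint8)
o[:600,:400]=cv2.resize(s[200:350,300:400],(400,600)); o[:300,400:]=cv2.resize(s[190:340,190:390],(400,300)); o[300:,400:]=cv2.resize(s0[205:265,335:415],(400,300))
cv2.imwrite("pics/c7.png",o)
a=np.array([444.5,-5.2]); yv=np.array([-np.sin(.65),np.cos(.65)])
for q in(a,a+5,a-5): print(proj("side",[*(q+15*yv),26]))
E
```

```text
time: 25.65
tool_pos: [636.4, 142.4, 90.2]
tcp_rot: [3.141, -0.0, 0.459]
contact_force: [1.4, -0.5, 0.1]
grip_width: 69.0
finger_force: 0.0
time: 26.48
tool_pos: [443.4, -5.2, 89.1]
tcp_rot: [3.141, -0.0, 0.652]
contact_force: [0.0, -0.1, 0.1]
grip_width: 73.3
finger_force: 0.0
time: 27.32
tool_pos: [444.5, -4.6, 62.2]
tcp_rot: [3.141, -0.0, 0.651]
contact_force: [-0.8, 0.0, 0.2]
grip_width: 73.4
finger_force: 0.0
(np.float64(371.0260229245036), np.float64(238.0005263261348))
(np.float64(368.0406704776348), np.float64(238.79348122363697))
(np.float64(374.00117641328103), np.float64(237.21028042661928))
```

View pics/c7.png

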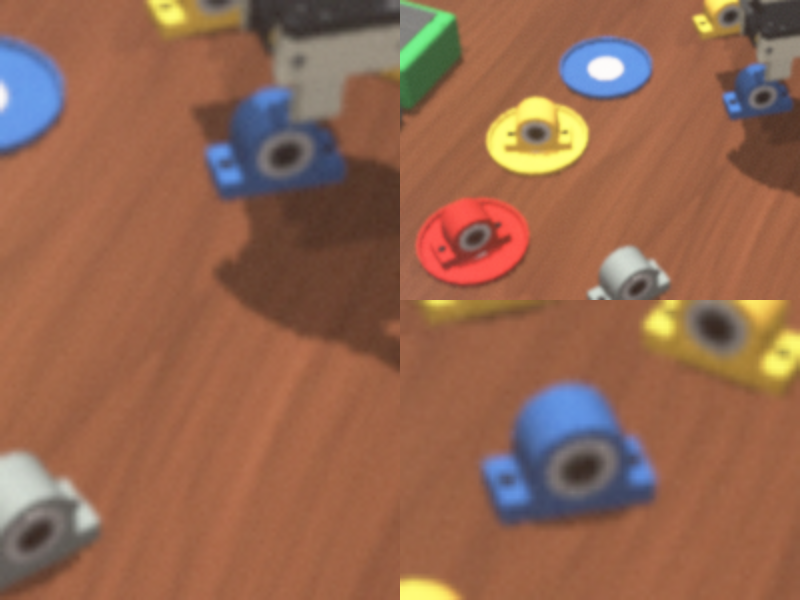

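The bore is at side pixel (371,238.4), right where predicted. Red and yellow sit flat and centred in their dishes. I'll grasp blue.

```bash
python3 -m pendant '[[[0,0,-0.5],[0,0,0],0.6],[[0,0,-0.5],[0,0,0],0.6],[[0,0,-0.5],[0,0,0],0.6],[[0,0,-0.37],[0,0,0],0.6],[[0,0,-0.1],[0,0,0],0.6],[[0,0,0],[0,0,0],-1],[[0,0,0],[0,0,0],-1],[[0,0,0],[0,0,0],-1],[[0,0,0],[0,0,0],-1],[[0,0,0],[0,0,0],-1]]'
python3 -m pendant '[[[0,0,0],[0,0,0],-1],[[0,0,0],[0,0,0],-1],[[0,0,0],[0,0,0],-1],[[0,0,0],[0,0,0],-1],[[0,0,0],[0,0,0],-1],[[0,0,0],[0,0,0],-1],[[0,0,0],[0,0,0],-1],[[0,0,0],[0,0,0],-1],[[0,0,0],[0,0,0],-1],[[0,0,0],[0,0,0],-1]]'
```

```text
time: 28.2
tool_pos: [444.6, -4.7, 3.4]
tcp_rot: [3.141, -0.001, 0.651]
contact_force: [-0.6, -0.1, -0.4]
grip_width: 44.5
finger_force: 0.0
time: 29.03
tool_pos: [444.8, -4.8, 3.2]
tcp_rot: [3.14, -0.001, 0.651]
contact_force: [1.1, -2.0, 5.6]
grip_width: 29.7
finger_force: 30.0
```

```bash
python3 -m pendant '[[[0,0,0.3],[0,0,0],-1],[[0,0,1],[0,0,0],-1],[[0,0,1],[0,0,0],-1],[[0.98,0.06,0],[0,0,0],-1],[[0.98,0.06,0],[0,0,0],-1],[[0.98,0.07,0],[0,0,0],-1],[[0.98,0.07,0],[0,0,0],-1],[[0.98,0.06,0],[0,0,0],-1],[[1,0.06,0],[0,0,0],-1],[[0,0,0],[0,0,0],-1]]'
python3 -m pendant '[[[0,0,0],[0,0,0],-1],[[0,0,0],[0,0,0],-1],[[0,0,-0.5],[0,0,0],-1],[[0,0,-0.5],[0,0,0],-1],[[0,0,-0.5],[0,0,0],-1],[[0,0,-0.3],[0,0,0],-1],[[0,0,0],[0,0,0],-1],[[0,0,0],[0,0,0],-1],[[0,0,0],[0,0,0],-1],[[0,0,0],[0,0,0],-1]]'
```

```text
time: 29.87
tool_pos: [625.0, 7.2, 71.0]
tcp_rot: [3.14, -0.002, 0.651]
contact_force: [-0.2, -0.5, -3.5]
grip_width: 29.5
finger_force: 30.0
time: 30.7
tool_pos: [621.8, 6.7, 19.0]
tcp_rot: [3.14, -0.001, 0.651]
contact_force: [-0.1, 0.2, -5.1]
grip_width: 29.7
finger_force: 30.0
```

```bash
python3 -m pendant '[[[0,0,-0.1],[0,0,0],-1],[[0,0,-0.1],[0,0,0],-1],[[0,0,-0.07],[0,0,0],-1],[[0,0,-0.05],[0,0,0],-1],[[0,0,-0.04],[0,0,0],-1],[[0,0,-0.03],[0,0,0],-1],[[0,0,-0.02],[0,0,0],-1],[[0,0,-0.01],[0,0,0],-1],[[0,0,0],[0,0,0],-1],[[0,0,0],[0,0,0],-1]]'
```

```text
time: 31.53
tool_pos: [621.1, 6.8, 6.2]
tcp_rot: [3.141, -0.0, 0.651]
contact_force: [-4.2, 0.1, 5.0]
grip_width: 30.1
finger_force: 30.0
```

```bash
python3 -m pendant '[[[0,0,0],[0,0,0],0.5],[[0,0,0],[0,0,0],0.5],[[0,0,0],[0,0,0],0.5],[[0,0,0],[0,0,0],0.5],[[0,0,0],[0,0,0],0.5],[[0,0,0],[0,0,0],0.5],[[0,0,0.5],[0,0,0],0.5],[[0,0,0.8],[0,0,0],0.5],[[0,0,0.9],[0,0,0],0.5],[[0,0,0.9],[0,0,0],0.5]]'
python3 -m pendant '[[[0,0,0.5],[0,0,0],0.5],[[-0.5,0,0.5],[0,0,0],0.5],[[-0.8,-0.3,0.5],[0,0,0],0.5],[[-0.8,-0.4,0.5],[0,0,0],0.5],[[-0.8,-0.4,0],[0,0,0],0.5],[[-0.8,-0.4,0],[0,0,0],0.5],[[-0.5,-0.2,0],[0,0,0],0.5],[[0,0,0],[0,0,0],0.5],[[0,0,0],[0,0,0],0.5],[[0,0,0],[0,0,0],0.5]]'
python3 -c "
from h import *
s=bot.capture('side'); cv2.imwrite('pics/s8.png',cv2.resize(s[100:400,130:480],None,fx=2,fy=2))"
```

```text
time: 32.37
tool_pos: [620.8, 6.9, 98.8]
tcp_rot: [-3.141, 0.001, 0.651]
contact_force: [0.2, -0.3, 0.2]
grip_width: 68.7
finger_force: 0.0
time: 33.2
tool_pos: [496.2, -44.1, 158.5]
tcp_rot: [3.141, -0.001, 0.651]
contact_force: [0.4, -0.0, 0.5]
grip_width: 68.6
finger_force: 0.0
```

View pics/s8.png

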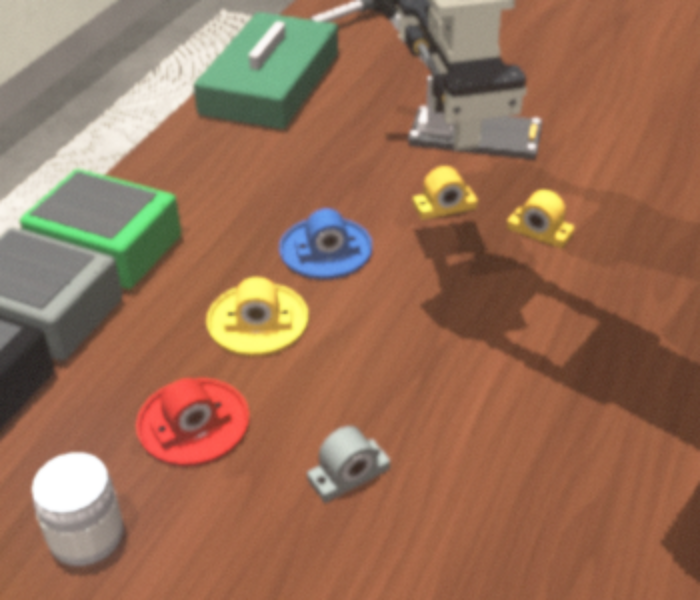

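All three blocks stand upright and centred in their dishes: blue (325,240), yellow (257,312) and red (192,415). The grey block (348,462), the tin (78,510) and the decoys are where they were. I'll hand the job in.

```bash
python3 -c "
from plant import bot
print(bot.close_job())"
```

```text
the job is handed in; nothing more can be done
None
```

The job is handed in: the clamp arm was flipped back with the red block still in the fixture, the red, yellow and blue blocks were lowered into the dishes of their own colour, and the grey block and tin were left untouched.

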